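# Fit the feed cam on the button feeder and switch it on

### The job

Fit the pear-shaped feed cam, hub up, on the button feeder's sloping D-shaft: turn it until its bore matches the flat of the shaft and slide it fully home against the collar. Once it is home, flip the toggle of the switch box over, away from the robot, until it snaps across and stays, and let go of everything. Leave the other things on the bench where they are.

Things in the scene. Friction and masses are not known exactly. Their poses are not given: they have to be found in the camera images.
- cam_mid (a point): The loose pear-shaped steel feed cam (about 0.22 kg), 40 mm high, lying hub up. This point is on its bore axis, half-way up (20 mm above the underside). z: bore axis, from plate to hub; x: towards the nose. Plate: lowest 10 mm, round heel of radius 30 mm about the bore, nose reaching 46 mm along +x. At the start the nose points away from the robot (+x), give or take 50 degrees.
- cam_hub (a point): Centre of the cam's hub, 25 mm above the underside, same axes. The hub stands 30 mm high on the plate (10 to 40 mm above the underside), 44 mm long in x, with two flats 36 mm apart facing +y and -y, each 25 mm long: grip these.
- cam_bore (a point): Lower mouth of the cam's bore, in its underside, same axes. The bore runs right through: D-shaped, 25.8 mm round with a flat 4.9 mm from the axis on the nose side (+x).
- seat (a point): Centre of the collar face at the foot of the feeder's D-shaft, about 150 mm above the bench; the cam is home when its underside lies on it. z: the shaft's axis, outward, leaning 30 degrees from vertical towards the robot side; x: uphill (away from the robot and up); y: level. These axes do not turn with the shaft. Collar 44 mm across; the gear unit's face, 110 x 100 mm, lies 14 mm below it.
- shaft_tip (a point): Tip of the D-shaft on its axis, 32 mm out from the collar face; axes as seat. 24 mm round, one full-length flat 4 mm from the axis; end chamfered by 1.5 mm on the round side only (0.9 mm play in the bore all round: the cam goes on within about 5 degrees). The flat faces x (uphill) turned about z by up to 60 degrees either way, not reported. A brake holds it. At a wrong angle the cam stops on the shaft's end.
- toggle (a joint): Steel bat lever of the grey switch box, rad: 0 = off, leaning 23 degrees towards the robot side; 0.8 = on, leaning as far the other way. A spring drives it away from the middle (0.4) to whichever end is nearer; about 3 N at the tip takes it over.
- toggle_tip (a point): Centre of the 14 mm ball at the end of the toggle lever (9 mm thick). The lever's level pivot is 45 mm from here, 2 mm above the switch box's flat top (box 90 x 75 x 50 mm high, fixed, pivot at the middle of its top).
- switchbox: The fixed grey switch box, 90 x 75 x 50 mm high; origin at the centre of its underside. z up; the toggle swings in its x-z plane, from off (leaning to -x) to on (leaning to +x). x points away from the robot, give or take 30 degrees.
- feeder: The fixed button feeder that carries the gear unit and shaft; origin under the middle of its pedestal, on the bench. Base plate 200 x 140 mm, x uphill, motor on the +y side.
- wheel_mid (a point): Bystander: round steel wheel of 72 mm diameter with a round hub 30 mm across, 34 mm high, small round bore; centre, half-way up. It does not fit; the wheel and the cam may lie in either one's place.
- driver_mid (a point): Bystander: screwdriver lying on the bench; a point near its middle.
- spanner_mid (a point): Bystander: open-ended spanner lying on the bench; a point near its middle.
- jar_mid (a point): Bystander: amber glass jar, 64 mm diameter, 100 mm high; centre, half-way up.
- spool_mid (a point): Bystander: wooden thread spool, 52 mm foot, 90 mm high; centre, half-way up.
- bowl_mid (a point): Bystander: small steel bowl, 90 mm diameter, 35 mm high; half-way up its axis.
There are look-alikes about, which are no part of the job. Leave any orange or yellow look-alike of the part that bears cam_mid alone.

How it is judged (in metres and radians):
On the way, in this order (a step that is already met when the one before it is completed fails the run):
1. the cam is fully home on the shaft (x of cam_mid in the frame of seat between -0.003 and 0.003 m and y of cam_mid in the frame of seat between -0.003 and 0.003 m and z of cam_mid in the frame of seat between 0.017 and 0.0225 m and angle between the z axis of cam_mid and the z axis of seat, either way round below 0.08 rad and angle between cam_mid's own z axis and vertical below 0.8 rad), for 0.3 s.
2. the toggle has snapped over to on (value of joint toggle above 0.7 rad), for 0.2 s.
At the end, for the whole second after the job is handed in: The cam sits hub up on the D-shaft with its underside within 2.5 mm of the collar face, centred within 3 mm, its axis within 4.5 degrees of the shaft's, and the toggle lies over at on (above 0.7 rad) (all of step 1 and value of joint toggle above 0.7 rad); the robot touches nothing.
It fails at once if a bystander (wheel, screwdriver, spanner, jar, spool or bowl) is moved more than 40 mm (distance of any of wheel_mid, driver_mid, spanner_mid, jar_mid, spool_mid, bowl_mid from where it was at the start of the episode above 0.04 m).
It also fails if it takes over 72 s, if anything falls off the work surface, if the arm or the gripper's body presses on something with over 40 N, if the wrist force passes 120 N, or if a joint passes its speed limit or range.

### The arm

A 6-joint arm with a two-finger parallel gripper is mounted at the origin on the work surface. World frame = base frame: x ahead of the robot, y to its left, z up, the work surface at z = 0. Lengths are in mm, angles in rad, forces in N, time in s.
With the tool pointing down it reaches from about 325 to 875 mm from the base axis. Payload 4.4 kg.
Tool frame: the origin (TCP) lies on the centre line of the jaws, within the pads' length; the fingertips stand ahead of it and the grasp point (between the pads) lies 6 mm ahead of it (ctrl.tcp_to_tips is the z of the fingertips in the tool frame, in mm); z points along the fingers, y is the line along which they close (so a half turn about z gives the same grasp; the last joint's range is limited). The gripper opens to 85 mm and grips with 20 to 120 N. Pads are 22 mm wide; open, the fingers measure 114 mm over their backs; the gripper's body (76 mm by 85 mm) begins 54 mm behind the grasp point. The pads swing forward as they close: fully open they stand 13 mm farther back than shut.
Start: joints at [1.129, 0.207, 1.542, -0, 1.393, -0.15], TCP at [165.424, 550.693, 256.282] pointing down, gripper open.
Joint ranges: [-2.73, 2.73], [-0.86, 2.22], [0.23, 2.46], [-1.11, 4.25], [0.08, 2.63], [-2.82, 2.82]. Speed limits (rad/s): [2.79, 2.79, 3.14, 3.14, 3.14, 3.14].

### API

Orientations are given as a 3x3 rotation matrix whose columns are the frame's x, y, z axes.
In Python, from plant import ctrl, sensors, optics gives the robot as it stands. Calls block until the motion is done:
- ctrl.move_ptp(position, orientation): joint-space move of the TCP to a pose.
- ctrl.move_l(position, rot=None, vel=150, threshold=None): straight line of the TCP; rot=None keeps the orientation; vel is the mean speed in mm/s. With threshold (N) it stops when the force on the tool has changed by that much, and returns True; else False.
- ctrl.set_joints(angles): joint-space move.
- ctrl.gripper_to(opening, force=None): finger opening in mm; force is the grip in N (None keeps the last); returns when the fingers have stopped.
- ctrl.hold(seconds).
- ctrl.solve_ik(position, orientation): joint angles nearest the present ones, or None.
- sensors.read_state(): the state.
- optics.grab_frame(name): name is "scene" or "side" or "wrist"; returns (picture, depth): 480x640x3 uint8, red, green, blue; 480x640 float32, mm along the optical axis (not along the pixel's ray), 0 where there is no reading.
- optics.camera_params(name): a dict with "mtx" (3x3 intrinsics, pixels), "R" (3x3) and "t" (3): a world point X has camera coordinates R X + t; the wrist camera has in their place "T_tool_cam" (4x4, takes a point from camera to tool coordinates, whose origin is the TCP and whose axes are the flange's). Camera axes: x right, y down, z forward; pixel columns grow to the right and rows downward; lengths in mm; the calibration is good to about 2 mm. The wrist camera is an equidistant fisheye: a pixel r from the principal point sees the ray r / f radians off the axis. A picture is of the moment at which its call begins: read the wrist's pose just before it. camera_params takes no time and is no camera call.
A pose or a line that the arm cannot do raises ctrl.MotionError and nothing moves.
- ctrl.finish_job(): hands the job in; it is judged then, once.
The state is a dict: "t": time; "q": joint angles; "qvel": joint speeds; "tau": joint torques, N m; "eef_pos": TCP position; "eef_rot": TCP orientation; "force": force on the tool from outside, world axes, zero at the start; "wrist_torque": the same for the moment, N m; "grip_width": finger opening in mm; "grasp_force": force on a finger pad.
Only numpy, scipy, OpenCV 4.12 (cv2) and the standard library are available. Lean on these libraries where they do the work, as an engineer would, in place of code of your own. Each camera call takes 0.05 s, during which the arm holds its last target. There are 200 camera calls.

## Working session

There is one attempt and no reset: what is moved stays moved. The work goes in short steps, each a Python script; the robot and the scene stay as the last script left them, time stands still between calls to the robot, and variables do not carry over. Pictures are saved under pics/ and viewed, at most 10 in all, crops included, and the job is handed in when it is done.

```bash
mkdir -p pics; ls
python3 - <<'E'
from plant import ctrl, sensors, optics
import cv2,numpy as np
for n in ("scene","side"):
    p,d=optics.grab_frame(n); cv2.imwrite(f"pics/{n}0.png",p[:,:,::-1]); np.savez(f"{n}0.npz",p=p,d=d)
    c=optics.camera_params(n); print(n,c["mtx"].tolist(),(-c["R"].T@c["t"]).round(),c["R"].round(3).tolist(),(d==0).mean())
s=sensors.read_state();print(s["t"],s["eef_rot"],ctrl.tcp_to_tips); print(optics.camera_params("wrist"))
E
```

```text
pics
scene [[451.31670478648607, 0.0, 326.39277441808025], [0.0, 451.31670478648607, 237.64817346153566], [0.0, 0.0, 1.0]] [1593. -200.  813.] [[0.065, 0.998, -0.002], [0.538, -0.036, -0.842], [-0.84, 0.054, -0.539]] 0.0040885416666666665
side [[532.6768070176942, 0.0, 322.055362897378], [0.0, 532.6768070176942, 245.7140171508302], [0.0, 0.0, 1.0]] [   25. -1020.  1131.] [[0.9, -0.435, 0.011], [-0.3, -0.64, -0.707], [0.315, 0.633, -0.707]] 0.0040885416666666665
0.1 [[-9.57733044e-01  2.87656993e-01 -9.32934937e-04]
 [ 2.87658293e-01  9.57731244e-01 -1.88959211e-03]
 [ 3.49946552e-04 -2.07809128e-03 -9.99997780e-01]] 25.0
{'mtx': array([[371.64829954,   0.        , 321.97463842],
       [  0.        , 371.64829954, 246.15641281],
       [  0.        ,   0.        ,   1.        ]]), 'T_tool_cam': array([[-7.64969829e-04, -9.55410204e-01, -2.95280811e-01,
         7.53048081e+01],
       [ 9.99999684e-01, -6.67058112e-04, -4.32318850e-04,
        -6.26100023e-01],
       [ 2.16072380e-04, -2.95281049e-01,  9.55410412e-01,
        -1.17352655e+02],
       [ 0.00000000e+00,  0.00000000e+00,  0.00000000e+00,
         1.00000000e+00]])}
```

View pics/scene0.png

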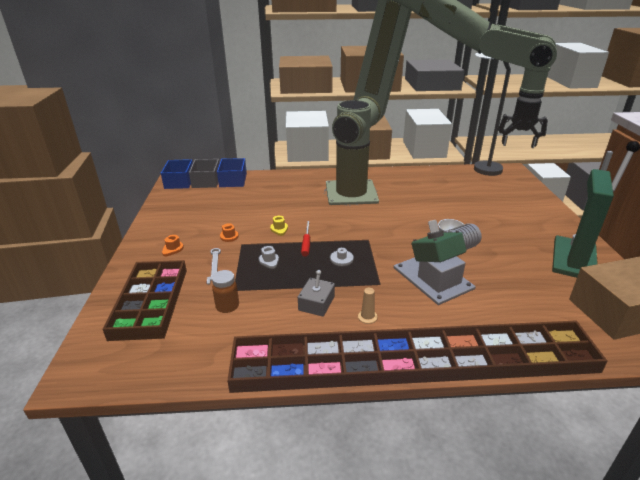

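View pics/side0.png

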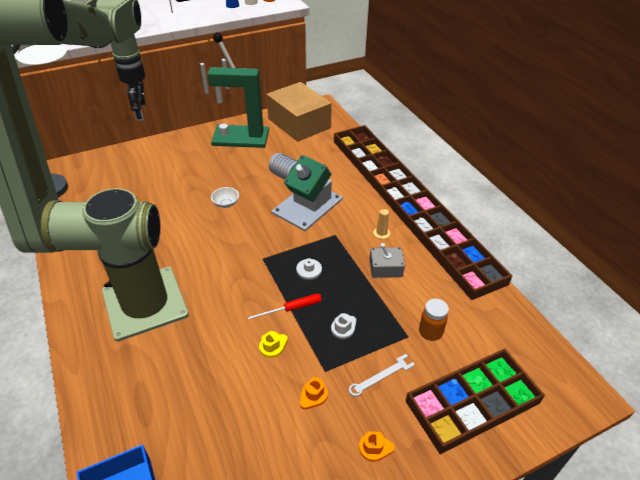

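The scene view shows two steel parts on the black mat, at (269,257) and (342,257); in the side view they are at (344,326) and (309,268). There are three orange or yellow look-alikes, at scene (173,243), (229,232) and (279,224). The feeder is at scene (437,255), the switch box at (317,295), the spool at (368,305) and the jar at (225,291). The part at side (344,326) looks like the cam because it has a large hub and a nose. I'll confirm that in an enlarged crop.

```bash
cat > h.py <<'E'
from plant import ctrl, sensors, optics
import cv2,numpy as np
def back(n,u,v,d):
    c=optics.camera_params(n);K=c["mtx"]
    u,v,d=[np.asarray(a,float) for a in (u,v,d)]
    P=np.stack([(u-K[0,2])/K[0,0]*d,(v-K[1,2])/K[1,1]*d,d],-1)
    return (P-c["t"])@c["R"]
def cloud(n,d):
    v,u=np.mgrid[:480,:640]; return back(n,u,v,d)
def ray(n,u,v):
    c=optics.camera_params(n);K=c["mtx"]
    o=-c["R"].T@c["t"]; r=c["R"].T@np.linalg.inv(K)@[u,v,1]; return o,r/np.linalg.norm(r)
def onplane(n,u,v,z):
    o,r=ray(n,u,v); return o+r*(z-o[2])/r[2]
E
python3 - <<'E'
from h import *
D={n:np.load(n+"0.npz") for n in("scene","side")}
def crop(n,u,v,w,h):
    return cv2.resize(D[n]["p"][v-h//2:v+h//2,u-w//2:u+w//2,::-1],(400,300),interpolation=cv2.INTER_CUBIC)
cv2.imwrite("pics/c1.png",np.vstack([np.hstack([crop("side",330,300,120,90),crop("side",306,178,120,90)]),np.hstack([crop("side",386,250,80,60),crop("scene",437,252,120,90)])]))
C={n:cloud(n,D[n]["d"]) for n in D}
for nm,n,u,v in [("camtop","side",344,320),("camplate","side",340,335),("wheel","side",309,264),("bowl","side",225,198),("spool","side",383,210),("jar","side",436,304),("tip","side",304,169),("unitface","side",312,185),("unitface2","side",290,182),("boxtop","side",380,255),("togtip","side",383,243),("driver","side",303,302),("press","side",234,72)]:
    print(nm,C[n][v,u].round(1))
# height map points of cam & switch from both
for n in C:
  X=C[n]; 
  for nm,x0,y0,r in (("cam",*C["side"][320,344][:2],55),("wheel",*C["side"][264,309][:2],55)):
    m=(np.hypot(X[...,0]-x0,X[...,1]-y0)<r)
    for lo,hi in((6,14),(30,45)):
        q=X[m&(X[...,2]>lo)&(X[...,2]<hi)]; print(n,nm,lo,len(q),q.mean(0).round(1) if len(q) else "", np.ptp(q,0).round(1) if len(q) else "")
E
```

```text
camtop [ 448.1 -303.3   33.5]
camplate [ 426.  -325.8   10.1]
wheel [450.3 -85.3  31.2]
bowl [334.  314.8  11.3]
spool [718.6 -29.5  89.7]
jar [ 649.5 -402.2  102.8]
tip [554.1 173.4 154.4]
unitface [555.3 118.9 131.8]
unitface2 [507.4 175.  119.1]
boxtop [ 637.8 -156.9   52.2]
togtip [ 639.5 -161.5  103.2]
driver [ 381.4 -196.    21.7]
press [501.3 625.6 269.9]
scene cam 6 124 [ 460.7 -302.2   10. ] [78.4 67.3  7.6]
scene cam 30 119 [ 446.8 -305.3   37.5] [46.8 41.2 12.5]
scene wheel 6 190 [459.8 -80.5   9.8] [68.  71.   7.9]
scene wheel 30 52 [453.2 -80.2  33.4] [31.6 28.1  6.4]
side cam 6 198 [ 446.7 -312.2   10.3] [100.7  95.7   7.8]
side cam 30 180 [ 443.3 -308.    39.4] [44.5 43.7 14.4]
side wheel 6 257 [448.7 -87.4  10.1] [91.6 98.4  7.9]
side wheel 30 71 [451.5 -81.8  34.6] [29.3 30.8 10.5]
```

View pics/c1.png

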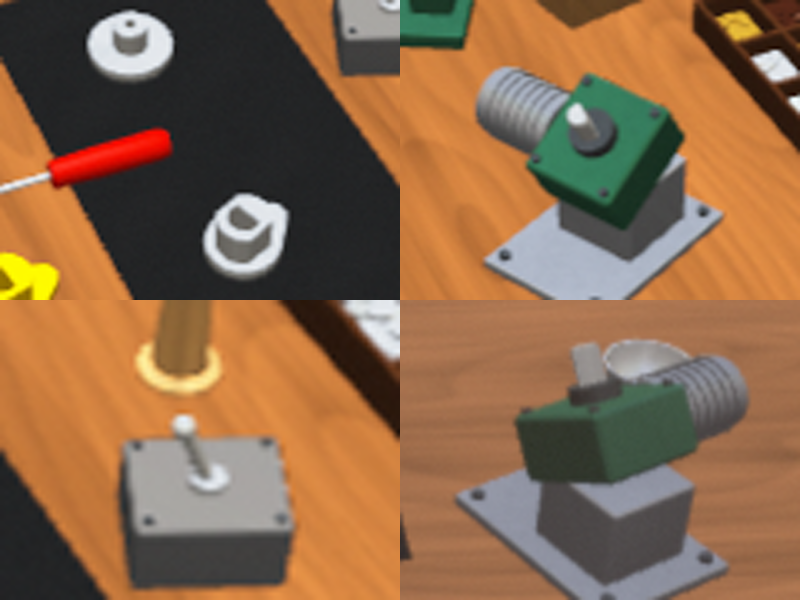

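The crop's left panel confirms the choice. The part at side (344,326) has a large flatted hub, a D-bore and a nose, so it is the cam. The part at side (309,268) is round with a small bore, so it is the wheel. The shaft tip is at side (299,168), the collar at about (304,173) and the toggle ball at about (383,245). Next I'll take close looks with the wrist camera at the shaft first, then the cam.

```bash
cat >> h.py <<'E'
def unit(a): return np.asarray(a,float)/np.linalg.norm(a)
def frame(z,x):
    z=unit(z); x=np.asarray(x,float); x=unit(x-z*(x@z)); return np.stack([x,np.cross(z,x),z],1)
def wray(s,u,v):
    """world rays of wrist pixels"""
    c=optics.camera_params("wrist");K=c["mtx"];T=c["T_tool_cam"]
    a=np.stack([np.asarray(u,float)-K[0,2],np.asarray(v,float)-K[1,2]],-1)/K[0,0]
    r=np.linalg.norm(a,axis=-1,keepdims=True)
    d=np.concatenate([a*np.sinc(r/np.pi),np.cos(r)],-1)
    R=s["eef_rot"]
    return s["eef_pos"]+R@T[:3,3], d@(R@T[:3,:3]).T
def wplane(s,u,v,p,n):
    o,d=wray(s,u,v); return o+d*((p-o)@n/(d@n))[...,None]
def wcloud(s,dep):
    v,u=np.mgrid[:480,:640]; o,d=wray(s,u,v)
    c=optics.camera_params("wrist")["T_tool_cam"]; zc=s["eef_rot"]@c[:3,2]
    return o+d*(dep/(d@zc))[...,None]
def look(tag):
    s=sensors.read_state(); p,d=optics.grab_frame("wrist")
    np.savez(tag+".npz",p=p,d=d,eef_pos=s["eef_pos"],eef_rot=s["eef_rot"]); cv2.imwrite(f"pics/{tag}.png",p[:,:,::-1]); return s,p,d
E
python3 - <<'E'
from h import *
ns=[];
for n in("scene","side"):
    z=np.load(n+"0.npz");X=cloud(n,z["d"]);hsv=cv2.cvtColor(z["p"],cv2.COLOR_RGB2HSV)
    m=(hsv[...,0]>60)&(hsv[...,0]<95)&(hsv[...,1]>90)&(np.hypot(X[...,0]-545,X[...,1]-160)<110)&(X[...,2]>100)
    if n=="scene": continue
    best=None; P=X[m]; rng=np.random.default_rng(0)
    for _ in range(500):
        a=P[rng.choice(len(P),3,False)]; nn=np.cross(a[1]-a[0],a[2]-a[0]); L=np.linalg.norm(nn)
        if L<200: continue
        nn/=L; nn*=np.sign(nn[2]+1e-9)
        if nn[2]<.8: continue
        k=abs((P-a[0])@nn)<3
        if best is None or k.sum()>best.sum(): best=k
    Q=P[best]; c=Q.mean(0); nn=np.linalg.svd(Q-c)[2][2]; nn*=np.sign(nn[2])
    print(n,len(P),best.sum(),c.round(1),nn.round(3),"lean",np.degrees(np.arccos(nn[2])))
az=np.arctan2(-nn[1],-nn[0]); print("az uphill",np.degrees(az))
sz=np.array([-.5*np.cos(az),-.5*np.sin(az),np.cos(np.pi/6)])
o,r=ray("side",304,173); q=c+sz*14; seat=o+r*((q-o)@sz)/(r@sz); print("seat",seat,"centre of face pts+14",q)
up=np.array([np.cos(az),np.sin(az),0])
R=frame(-sz,up)
ctrl.move_ptp(seat+sz*95,R); look("w_shaft")
s=sensors.read_state(); print(s["t"],s["q"].round(2),s["eef_pos"].round(1))
ctrl.move_l(s["eef_pos"]+[-30,0,60],vel=200)
cam=np.array([445,-307,0.])
ctrl.move_ptp(cam+[0,0,140],frame([0,0,-1],[1,0,0])); look("w_cam")
s=sensors.read_state(); print(s["t"],s["q"].round(2))
a=cv2.imread("pics/w_shaft.png");b=cv2.imread("pics/w_cam.png"); 
cv2.imwrite("pics/wpair.png",np.hstack([a[60:420,120:520],b[60:420,120:520]]))
E
```

```text
side 921 458 [554.2 163.6 135.3] [-0.425 -0.232  0.875] lean 28.954966608569805
az uphill 28.626717482473463
seat [549.01097178 162.49427284 148.52577977] centre of face pts+14 [548.06942343 160.25914095 147.43036873]
2.0833 [-0.04 -0.15  2.04  0.36  0.82  0.84] [507.3 140.5 230.9]
4.35 [-0.76  0.26  1.73  0.    1.15  0.81]
```

View pics/wpair.png

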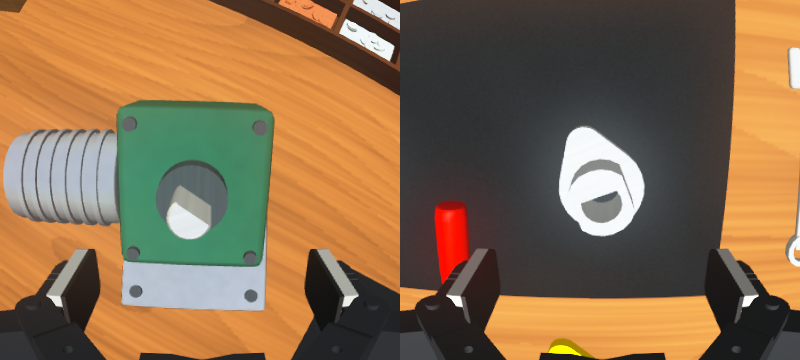

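Left half: the shaft's end face is at crop (188,220), full image (308,280), on a collar centred near crop (192,201), and its flat faces up and to the right. Right half: the cam's bore is near crop x 200, y 200 and its nose points up and slightly left. Now I'll measure both.

Run:
```python
from h import *
# --- cam
z=np.load("w_cam.npz"); s=dict(eef_pos=z["eef_pos"],eef_rot=z["eef_rot"]); X=wcloud(s,z["d"]); p=z["p"]
near=np.hypot(X[...,0]-445,X[...,1]+307)<70
print("mat z",np.median(X[near&(p.max(2)<70)][:,2]))
top=near&(X[...,2]>36)&(X[...,2]<46); ys,xs=np.nonzero(top)
print("hub top z",np.median(X[top][:,2]),len(ys))
zz=np.array([0,0,1.])
H=wplane(s,xs,ys,np.array([0,0,40.]),zz)[:,:2].astype(np.float32)
c,r=cv2.minEnclosingCircle(H); print("hub circle",c,r); rc=cv2.minAreaRect(H); print("rect",rc)
br=(near&(p.min(2)>150)).astype(np.uint8); cn=max(cv2.findContours(br,0,cv2.CHAIN_APPROX_NONE)[0],key=cv2.contourArea)[:,0]
P=wplane(s,cn[:,0],cn[:,1],np.array([0,0,10.]),zz)[:,:2]-c
d=np.linalg.norm(P,axis=1); print("max r",d.max(), "min",d.min())
for lo in (32,36,40): 
    k=d>lo; a=np.degrees(np.arctan2(P[k,1],P[k,0])); print("nose ang",lo,k.sum(),a.mean(),(a.min()+a.max())/2)
# --- shaft
z=np.load("w_shaft.npz"); s=dict(eef_pos=z["eef_pos"],eef_rot=z["eef_rot"]); X=wcloud(s,z["d"]); p=z["p"]; R=s["eef_rot"]
hsv=cv2.cvtColor(p,cv2.COLOR_RGB2HSV)
m=(hsv[...,0]>60)&(hsv[...,0]<95)&(hsv[...,1]>90)
m[:165]=0; m[320:]=0; m[:,:245]=0; m[:,385:]=0
m=cv2.erode(m.astype(np.uint8),np.ones((3,3)))>0
Q=X[m]; c0=np.median(Q,0); 
for _ in range(4):
    k=abs((Q-c0)@(n if _ else -R[:,2]))<(3 if _ else 8); G=Q[k]; c0=G.mean(0); n=np.linalg.svd(G-c0,full_matrices=False)[2][2]; n*=np.sign(n[2])
print("face",len(G),c0,n,"lean",np.degrees(np.arccos(n[2])),"az",np.degrees(np.arctan2(-n[1],-n[0])))
# face outline orientation
pts=(G-c0)@R[:,:2]; print("face rect in tool xy",cv2.minAreaRect(pts.astype(np.float32)))
print("mean gray at tip/collar/flat",p[282,308],p[240,312],p[258,310])
np.save("face.npy",[c0,n])
# bright end face
b=((p.min(2)>190)).astype(np.uint8); b[:235]=0;b[305:]=0;b[:,275:][:, 75:]=0;b[:,:275]=0
nn,l,st,ce=cv2.connectedComponentsWithStats(b); i=1+st[1:,4].argmax(); print(st[i],ce[i], "tip depth height over face",np.median((X[l==i]-c0)@n))
big=cv2.resize(p[220:310,260:360,::-1],(800,720),interpolation=cv2.INTER_CUBIC)[:600]; cv2.imwrite("pics/tip.png",big)
```

```text
mat z 193.34896685970395
hub top z 39.64195004250715 2532
hub circle (442.8798522949219, -306.334716796875) 22.384443283081055
rect ((442.625, -306.2636413574219), (44.300392150878906, 36.53474044799805), 21.118650436401367)
max r 45.5412817744204 min 28.963427354492733
nose ang 32 129 6.516552755919504 0.2798652889582911
nose ang 36 60 24.847618525205217 0.2776450199148428
nose ang 40 36 20.404490685764888 20.576564081024483
face 15077 [559.93880661 173.69457851 141.59001863] [-0.44581453 -0.22402144  0.86663937] lean 29.929569513662344 az 26.67949157880358
face rect in tool xy ((-5.743885040283203, -0.4644775390625), (102.73541259765625, 93.39286041259766), 1.093554973602295)
mean gray at tip/collar/flat [229 235 237] [ 90 102 103] [164 165 154]
[288 262  41  37 918] [305.12309368 282.62418301] tip depth height over face 45.976085845988464
```

View pics/tip.png

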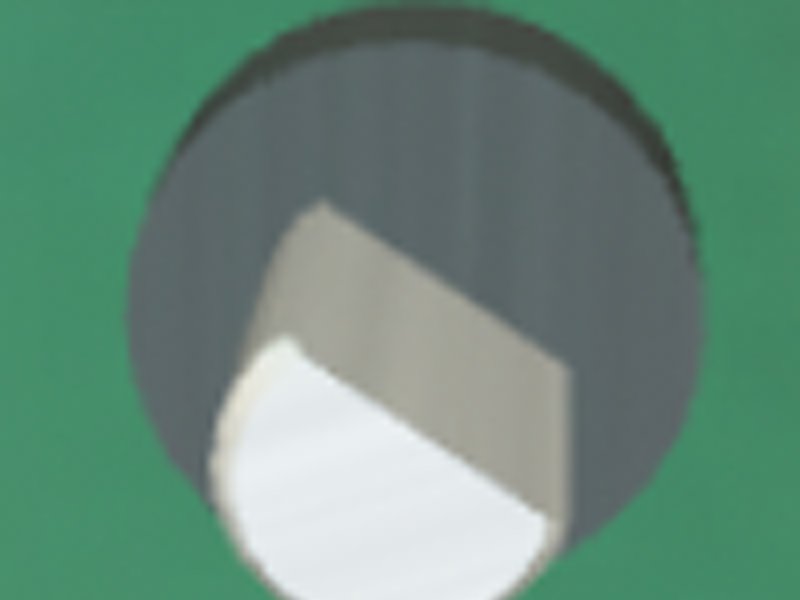

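The crop shows the tip face's flat edge running from crop (300,358) to (548,520), and the foot edge from (325,203) to (570,368) on the collar. The collar face spans crop x 128 to 705, with its top edge at y 40. I'll project these onto their planes.

Run:
```python
from h import *
from scipy.optimize import least_squares
z=np.load("w_shaft.npz"); s=dict(eef_pos=z["eef_pos"],eef_rot=z["eef_rot"]); p=z["p"]
c0,n=np.load("face.npy")
az=np.arctan2(-n[1],-n[0]); sz=np.array([-.5*np.cos(az),-.5*np.sin(az),np.sqrt(.75)])
S=frame(sz,[np.cos(az),np.sin(az),0])   # seat axes
def loc(u,v,h): return (wplane(s,np.array(u),np.array(v),c0+sz*h,sz)-c0)@S
for h,e in ((46,((297.5,264.75),(328.5,285))),(14,((300.6,245.4),(331.25,266)))):
    e=np.array(e); q=loc(e[:,0],e[:,1],h)[:,:2]; d=q[1]-q[0]; nn=np.array([-d[1],d[0]]); nn*=np.sign(nn[0])
    print("flat at",h,q.round(1).tolist(),"len",np.linalg.norm(d),"phi",np.degrees(np.arctan2(nn[1],nn[0])), "mid", q.mean(0).round(2))
u=np.array([128,705,135,690,160,420,560,630,170])/8+260; v=np.array([310,300,250,235,180,40,80,135,460])/8+220
def circ(q,r): 
    f=least_squares(lambda x:np.hypot(*(q-x[:2]).T)-x[2],[0,0,r]); return f.x,f.fun.round(1)
print("collar",circ(loc(u,v,14)[:,:2],22))
hsv=cv2.cvtColor(p,cv2.COLOR_RGB2HSV)
b=(p.min(2)>205).astype(np.uint8); k=np.zeros_like(b);k[255:310,280:340]=1;b*=k
cn=max(cv2.findContours(b,0,cv2.CHAIN_APPROX_NONE)[0],key=cv2.contourArea)[:,0]
q=loc(cn[:,0],cn[:,1],46)[:,:2]; print("tip hull",circ(q[q[:,0]<np.median(q[:,0])],10.5))
np.save("S.npy",S); print("az",np.degrees(az))
```

```text
flat at 46 [[0.1, 7.3], [-10.6, -9.1]] len 19.56523480946681 phi -33.195620101624186 mid [-5.24 -0.91]
flat at 14 [[0.8, 8.0], [-11.6, -10.8]] len 22.493197603382743 phi -33.46394947556671 mid [-5.4 -1.4]
collar (array([-8.49140883,  1.08363126, 21.93992623]), array([-0.2,  0. , -0.1, -0.1,  0.1,  0.1, -0. , -0. ,  0.1]))
tip hull (array([-8.35933908,  1.50087628, 10.13456427]), array([ 0.1,  0.2, -0.2, -0. ,  0.2, -0.1,  0.2, -0. , -0.2,  0.2,  0.1,
        0.2, -0.2, -0.1,  0.1, -0.2,  0. , -0.2, -0.4, -0. , -0.2, -0.3,
        0.2,  0.1,  0.1,  0. ,  0.1,  0.1,  0.2,  0.3, -0.2,  0. ,  0.2,
       -0.1,  0.1, -0.1,  0.2,  0.1, -0. , -0. ,  0. ,  0.1,  0.3,  0. ,
        0.3,  0.1, -0.1, -0.2, -0.7]))
az 26.67949157880358
```

Checks against the given sizes:
- **Collar:** fitted radius is 21.9 mm against 22 mm given, and the tip and collar axes agree within 0.4 mm.
- **Flat:** it sits at about -33.3° from two separate edges.
- **Seat height:** about 149.5 mm against about 150 mm given.
- **Cam:** axis at (442.8, -306.3), nose at 20.8°, hub measured 44.3 x 36.5 mm.

Next I'll grasp it.

Run:
```python
from h import *
S=np.load("S.npy");c0,_=np.load("face.npy"); seat=c0+S@[-8.45,1.25,14]; print("seat",seat)
a=np.radians(20.8); R=frame([0,0,-1],[np.cos(a),np.sin(a),0]); ph=np.radians(-33.3)
Rs=frame(-S[:,2],S@[np.cos(ph),np.sin(ph),0]); print(ctrl.solve_ik(seat+S[:,2]*38,Rs), ctrl.solve_ik(seat+S[:,2]*90,Rs))
c=np.array([442.8,-306.3,0]); ctrl.gripper_to(52,60)
ctrl.move_ptp(c+[0,0,90],R)
f0=sensors.read_state()["force"]
hit=ctrl.move_l(c+[0,0,38],vel=60,threshold=6); s=sensors.read_state(); print("hit",hit,s["eef_pos"],s["force"]-f0)
if hit: ctrl.move_l(s["eef_pos"]+[0,0,2],vel=40)
h=sensors.read_state()["eef_pos"][2]
ctrl.gripper_to(30,60); s=sensors.read_state(); print(s["grip_width"],s["grasp_force"],h,s["eef_pos"],s["force"]-f0)
ctrl.move_l(s["eef_pos"]+[0,0,170],vel=200); s,p,d=look("w_grip"); print(s["t"],s["grip_width"],s["force"]-f0)
```

```text
seat [546.5840404  168.38276152 149.48937429]
[ 0.02077735 -0.01443682  2.03817081  0.35457361  0.66841626  1.4776746 ] [-0.00891398 -0.1433708   2.05022113  0.32821935  0.78773309  1.49762969]
hit False [ 443.11621176 -306.57615899   38.32062077] [-0.80789859 -0.31903789 -0.048386  ]
34.878387095642154 61.332688441034406 38.32062077180991 [ 443.36072785 -306.80411605   38.75638996] [0.41324422 0.51192125 1.31718748]
7.525 34.85359170463292 [ 0.67057888  0.20803592 -4.56050914]
```

View pics/w_grip.png

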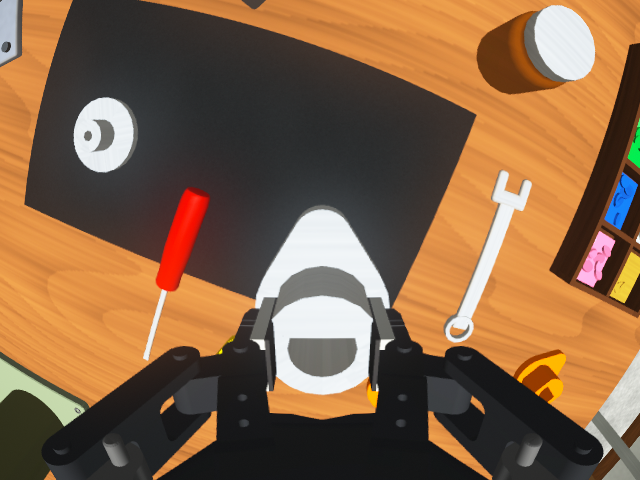

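The cam is held squarely: hub between the pads at about (322,340), nose tip at (323,208) on the centre line, so the lateral camera bias is under 0.5 mm. I'll measure the in-hand offset and insert.

```bash
cat > ins.py <<'E'
from h import *
S=np.load("S.npy");c0,_=np.load("face.npy"); seat=c0+S@[-8.45,1.25,14]; HC=38.5
def pose(d,dx=0,dy=0,dphi=0,off=(0,0)):
    ph=np.radians(-33.3+dphi); R=frame(-S[:,2],S@[np.cos(ph),np.sin(ph),0])
    return seat+S@[dx,dy,HC+d]-R@[off[0],off[1],0],R
def dd(s): return (s["eef_pos"]-seat)@S-[0,0,HC]
E
python3 - <<'E'
from ins import *
from scipy.optimize import least_squares
z=np.load("w_grip.npz"); s=dict(eef_pos=np.zeros(3),eef_rot=np.eye(3)); p=z["p"]; X=wcloud(s,z["d"])
print("hub top tool z",np.median(X[372:385,310:330,2]),"plate z",np.median(X[225:250,310:335,2]))
zt=-1.5
b=(p.min(2)>150).astype(np.uint8); k=np.zeros_like(b);k[200:410,250:392]=1
cn=max(cv2.findContours(b*k,0,cv2.CHAIN_APPROX_NONE)[0],key=cv2.contourArea)[:,0]
a=cn[(cn[:,1]>376)]; q=wplane(s,a[:,0],a[:,1],np.array([0,0,zt]),np.array([0,0,1.]))[:,:2]
f=least_squares(lambda x:np.hypot(*(q-x[:2]).T)-22,[0,0]); print("hub arc",f.x,abs(f.fun).max(),len(q))
t=cn[cn[:,1]<225]; q=wplane(s,t[:,0],t[:,1],np.array([0,0,28.5]),np.array([0,0,1.]))[:,:2]; print("nose max x",q[:,0].max(),"y",q[q[:,0]>q[:,0].max()-3,1].mean())
off=(0,0)
s=sensors.read_state(); ctrl.move_l(s["eef_pos"]+[0,0,80],vel=200)
P,R=pose(90); ctrl.move_ptp(P,R); P,R=pose(42); ctrl.move_l(P,R,vel=120)
s=sensors.read_state(); print(s["t"],dd(s),s["grip_width"])
p,d=optics.grab_frame("side"); cv2.imwrite("pics/ins.png",cv2.resize(p[100:250,210:410,::-1],(800,600),interpolation=cv2.INTER_CUBIC))
E
```

```text
hub top tool z -0.6568316110725831 plate z 29.095986782909947
hub arc [-0.0369547   0.45862023] 0.35734048551663733 89Traceback (most recent call last):
  File "<stdin>", line 10, in <module>
    return umr_maximum(a, axis, None, out, keepdims, initial, where)
ValueError: zero-size array to reduction operation maximum which has no identity
```

The in-hand offset is about 0 in x. The camera's bias in y is about +0.46, so I'll shift dy by +0.4. Now the insertion.

Run:
```python
from ins import *
s=sensors.read_state(); ctrl.move_l(s["eef_pos"]+[0,0,80],vel=200)
P,R=pose(90); ctrl.move_ptp(P,R); P,R=pose(40,0,.4); ctrl.move_l(P,R,vel=120)
s=sensors.read_state(); print(s["t"],dd(s),s["grip_width"])
for dx,dy,dp in ((0,.4,0),(.8,.4,0),(-.8,.4,0),(0,1.2,0),(0,-.4,0),(0,.4,4),(0,.4,-4)):
    P,R=pose(36,dx,dy,dp); ctrl.move_l(P,R,vel=40)
    f0=sensors.read_state()["force"]; P,_=pose(-2.5,dx,dy,dp)
    hit=ctrl.move_l(P,R,vel=40,threshold=12); s=sensors.read_state()
    print(dx,dy,dp,hit,dd(s).round(2),(S.T@(s["force"]-f0)).round(1),s["grip_width"],s["t"])
    if dd(s)[2]<26: break
```

```text
10.3333 [ 1.28153325e-01 -3.93259372e-02  3.99664903e+01] 35.097766245945046
0 0.4 0 True [-0.3   0.54  0.63] [ 0.6 -0.4  6.7] 35.1764308525631 11.4083
```

It went on at the first try, stopping at d=0.6. I'll press it home, release, back off along the axis and look.

Run:
```python
from ins import *
P,R=pose(-3,0,.4); f0=sensors.read_state()["force"]; hit=ctrl.move_l(P,R,vel=15,threshold=20); s=sensors.read_state(); print(hit,dd(s).round(2),(S.T@(s["force"]-f0)).round(1))
ctrl.hold(.2); P,R=pose(0,0,.4)
ctrl.gripper_to(60); s=sensors.read_state(); print(dd(s).round(2))
P,R=pose(65,0,.4); ctrl.move_l(P,R,vel=150)
s,p,d=look("w_home"); X=wcloud(s,d); L=(X-seat)@S
r=np.hypot(L[...,0],L[...,1]); m=(r<46)&(L[...,2]>3)&(p.min(2)>120)
h,e=np.histogram(L[m][:,2],np.arange(0,48,2)); print(h.tolist(),s["t"])
for lo,hi in((6,14),(36,44)):
    k=m&(L[...,2]>lo)&(L[...,2]<hi); Q=L[k]; c=Q.mean(0); n=np.linalg.svd(Q-c,full_matrices=False)[2][2]; print(lo,np.median(Q[:,2]),n.round(3))
cv2.imwrite("pics/home.png",p[60:460,120:520,::-1])
```

```text
True [-0.28  0.53  0.62] [0.4 0.  0.4]
[-3.16  1.54 -0.5 ]
[0, 14, 20, 28, 1042, 2830, 73, 49, 42, 49, 54, 51, 71, 115, 115, 354, 583, 118, 124, 990, 2425, 12, 0] 12.7667
6 10.386272625533083 [ 0.001 -0.     1.   ]
36 40.33267479087596 [-0.001 -0.002  1.   ]
```

View pics/home.png

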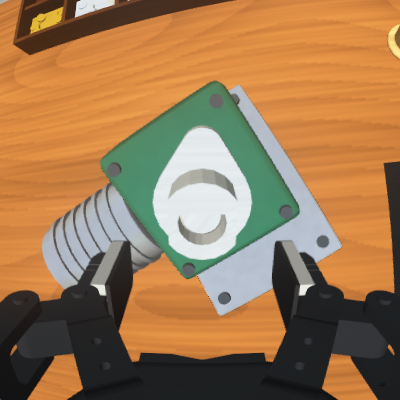

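The cam sits level: plate top is 10.4 mm and hub top 40.3 mm above the seat, axis aligned, and the shaft end shows inside the bore. Step 1 is done. Now a close look at the switch box.

Run:
```python
from h import *
s=sensors.read_state(); ctrl.move_l(s["eef_pos"]+[-15,-10,60],vel=200)
ctrl.gripper_to(0)
ctrl.move_ptp([600,-160,240],frame([0,0,-1],[1,0,0])); s,p,d=look("w_sw"); X=wcloud(s,d); print(s["t"])
m=(np.hypot(X[...,0]-640,X[...,1]+160)<80)&(abs(X[...,2]-50)<5)&(d>0)
P=X[m]; print(len(P),np.median(P[:,2])); print(cv2.minAreaRect(P[:,:2].astype(np.float32)))
t=(np.hypot(X[...,0]-640,X[...,1]+160)<50)&(X[...,2]>60)&(X[...,2]<110)&(d>0)
Q=X[t]; print("lever",len(Q),Q[Q[:,2]>88].mean(0),Q[:,2].max(),Q[(Q[:,2]<72)].mean(0))
cv2.imwrite("pics/sw.png",p[:,:,::-1])
```

```text
15.1
8718 49.66755294763112
((654.0037841796875, -167.7870635986328), (75.39778137207031, 90.50863647460938), 66.46371459960938)
lever 507 [ 638.49898436 -160.93377119   97.77936919] 101.88686205819911 [ 652.03414388 -166.63993667   66.40629518]
```

View pics/sw.png

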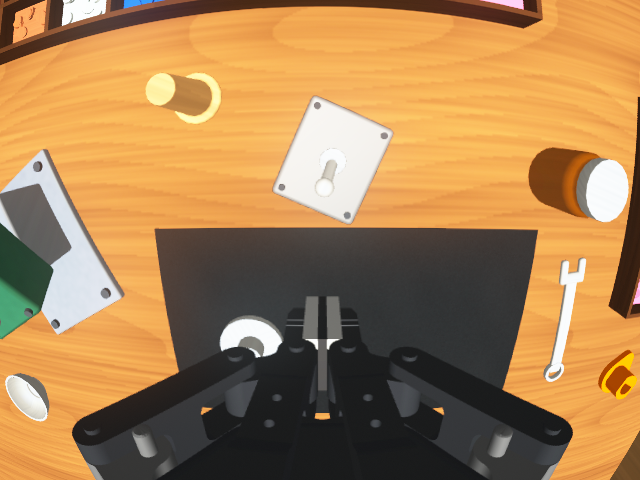

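The ball is at (324,187) on a box centred near (333,160), with nothing in the push path. The box centre is (654.0, -167.8) and its x axis is at -23.5°. The tip that predicts, (637.9, -160.8), matches the measured (638.5, -160.9). Now I'll push it over with the closed fingers.

Run:
```python
from h import *
a=np.radians(-23.5); u=np.array([np.cos(a),np.sin(a),0]); R=frame([0,0,-1],u); b=np.array([654,-167.8,0])
at=lambda x,z: b+u*x+[0,0,z]
ctrl.move_ptp(at(-58,170),R); ctrl.move_l(at(-58,104),vel=150)
f0=sensors.read_state()["force"]
for x in (-30,-18,-10,-4):
    hit=ctrl.move_l(at(x,104),vel=60,threshold=25); s=sensors.read_state(); print(x,hit,((s["eef_pos"]-b)@u).round(1),(R.T@(s["force"]-f0)).round(1))
    if hit: break
ctrl.move_l(at(-58,104),vel=150); ctrl.move_l(at(-58,240),vel=200)
s,p,d=look("w_sw2"); X=wcloud(s,d); Q=X[(np.hypot(X[...,0]-654,X[...,1]+168)<50)&(X[...,2]>88)&(X[...,2]<110)&(d>0)]
print("tip x along",((Q.mean(0)-b)@u).round(1),Q.mean(0).round(1),s["t"])
p,d=optics.grab_frame("side"); cv2.imwrite("pics/end.png",cv2.resize(p[130:310,240:480,::-1],(800,600)))
```

```text
-30 False -30.4 [-3.4  1.4 -0.7]
-18 False -17.4 [0.7 1.1 0.6]
-10 False -9.6 [0.7 0.7 0.8]
-4 False -3.8 [0.1 0.8 0.6]
tip x along 17.4 [ 669.9 -174.9   97.8] 19.075
```

View pics/end.png

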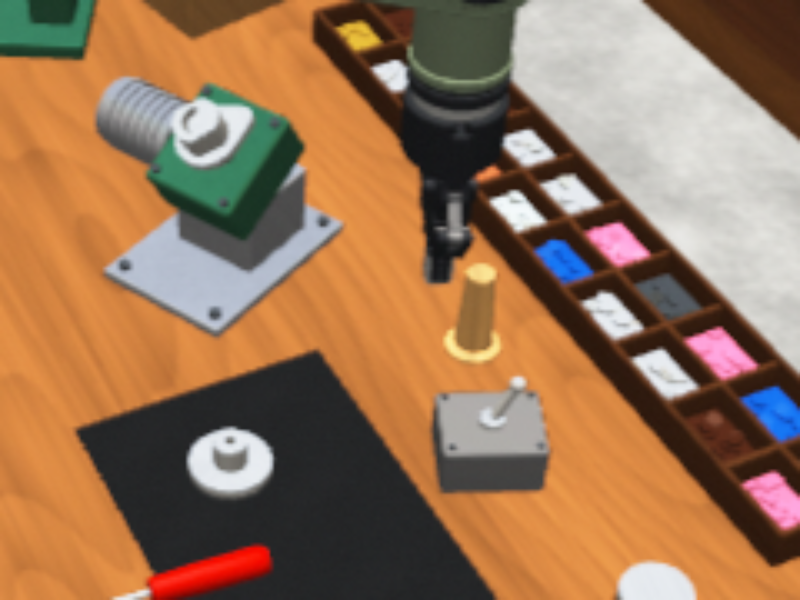

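The cam is seated on the shaft (crop 210,130). The toggle leans over to on at (518,383), with its tip at +17.4 mm (full on is 17.6 mm). The gripper is clear of everything, so I'm handing in.

```bash
python3 -c "
from plant import ctrl
print(ctrl.finish_job())"
```

```text
the job is handed in; nothing more can be done
None
```

I handed the job in at about 19 s on the robot's clock: by the camera checks the cam is home on the D-shaft, hub up, the toggle is over at on, and the arm touches nothing; the hand-in gave no verdict.

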